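# Load a compression-set jig with the red rubber test buttons

### The job

Load the open compression-set jig with the red set: lay the three red rubber buttons flat on its base plate, one centred on each bright seat, and then lower the cover plate gently over the stud, boss upward, so that it rests level on all three buttons, ready for the nut. Leave the black buttons where they lie.

Things in the scene. Friction and masses are not known exactly. Their poses are not given: they have to be found in the camera images.
- red0_center (a point): Red hard rubber test button, a flat disc 29 mm across and 12.5 mm thick, about 12 g, lying flat on a white mat 2 mm thick; this point is its centre, half-way up. Neighbouring buttons are at least 58 mm apart between centres. The three red buttons are alike.
- red1_center (a point): Red hard rubber test button, a flat disc 29 mm across and 12.5 mm thick, about 12 g, lying flat on a white mat 2 mm thick; this point is its centre, half-way up. Neighbouring buttons are at least 58 mm apart between centres. The three red buttons are alike.
- red2_center (a point): Red hard rubber test button, a flat disc 29 mm across and 12.5 mm thick, about 12 g, lying flat on a white mat 2 mm thick; this point is its centre, half-way up. Neighbouring buttons are at least 58 mm apart between centres. The three red buttons are alike.
- black0_center (a point): Black hard rubber test button, a flat disc 29 mm across and 12.5 mm thick, about 12 g, lying flat on a white mat 2 mm thick; this point is its centre, half-way up. Neighbouring buttons are at least 58 mm apart between centres. Not wanted now: stays where it lies.
- black1_center (a point): Black hard rubber test button, a flat disc 29 mm across and 12.5 mm thick, about 12 g, lying flat on a white mat 2 mm thick; this point is its centre, half-way up. Neighbouring buttons are at least 58 mm apart between centres. Not wanted now: stays where it lies.
- jig: Open jig, fixed to the bench: round dark steel base plate 116 mm across, 14 mm thick; upright 10 mm stud in its middle rises 48 mm above the plate, its last 9 mm tapering to 4 mm; brass collar round the stud's foot, 20 mm across, 9.4 mm high. Origin: centre of the plate's underside, z up. (A closed second jig, nut, box and 220 mm tall gauge stand beyond x = 0.73 m: no part of the job.)
- seat0: Bright round seat 34 mm across, ground flush in the top of the jig's dark base plate; one of three, 120 degrees apart, each centred 36 mm from the stud's axis (62 mm from one another). Origin at its centre on the plate's top face, z up; its x axis is that of the jig.
- seat1: Bright round seat 34 mm across, ground flush in the top of the jig's dark base plate; one of three, 120 degrees apart, each centred 36 mm from the stud's axis (62 mm from one another). Origin at its centre on the plate's top face, z up; its x axis is that of the jig.
- seat2: Bright round seat 34 mm across, ground flush in the top of the jig's dark base plate; one of three, 120 degrees apart, each centred 36 mm from the stud's axis (62 mm from one another). Origin at its centre on the plate's top face, z up; its x axis is that of the jig.
- cover_plate_boss (a point): Cover plate lying loose on the bench, boss up: bright steel disc 116 mm across, 7 mm thick, 0.7 kg, with a central round boss 32 mm across, 20 mm tall; a 17 mm hole runs through both. This point: on the hole's axis, half-way up the boss, 17 mm above the plate's underside, 10 mm below the boss's top; z up. Closed on the buttons it lies 43.5 mm above the underside of the jig.

How it is judged:
By the outcome, as a careful person would: the job done as asked, in the order asked, and still so for the second after the job is handed in, with the robot touching nothing.
It also fails if it takes over 96 s, if anything falls off the work surface, if the arm or the gripper's body presses on something with over 40 N, if the wrist force passes 120 N, or if a joint passes its speed limit or range.

### The arm

A 6-joint arm with a two-finger parallel gripper is mounted at the origin on the work surface. World frame = base frame: x ahead of the robot, y to its left, z up, the work surface at z = 0. Lengths are in m, angles in rad, forces in N, time in s.
With the tool pointing down it reaches from about 0.375 to 0.925 m from the base axis. Payload 5.7 kg.
Tool frame: the origin (TCP) lies midway between the tips of the shut fingers; the grasp point (between the pads) lies 19 mm behind it; z points along the fingers, x is the direction in which the jaws open and shut, and the axes are right-handed (so a half turn about z gives the same grasp; the last joint's range is limited). The gripper opens to 88 mm and grips with 3 to 60 N. Pads are 20 mm wide; open, the fingers measure 115 mm over their backs; the gripper's body (75 mm by 178 mm) begins 61 mm behind the grasp point.
Start: joints at [1.026, 0.359, 1.51, -0, 1.272, -0.115], TCP at [0.25, 0.545, 0.223] pointing down, gripper open.
Joint ranges: [-2.97, 2.97], [-1.01, 2.36], [0.21, 2.38], [-0.96, 4.11], [0.2, 2.71], [-2.98, 2.98]. Speed limits (rad/s): [2.39, 2.39, 3.14, 3.14, 3.14, 3.14].

### API

Orientations are given as a unit quaternion [x, y, z, w].
In Python, from bench import move_ptp, servo_line, goto_joints, move_gripper, sleep, inverse_kinematics, capture, PlanningError, close_job, spot_in, silhouettes, current_clock, current_joint_pos, current_qvel, current_joint_torque, current_position, current_orientation, current_force, current_torque, current_finger_gap gives the robot as it stands. Calls block until the motion is done:
- move_ptp(position, orientation): joint-space move of the TCP to a pose.
- servo_line(position, orientation=None, rate=0.15, contact_N=None): straight line of the TCP; orientation=None keeps the orientation; rate is the mean speed in m/s. With contact_N (N) it stops when the force on the tool has changed by that much, and returns True; else False.
- goto_joints(angles): joint-space move.
- move_gripper(opening): finger opening in m; the grip force is fixed at half the most; returns when the fingers have stopped.
- sleep(seconds).
- inverse_kinematics(position, orientation): joint angles nearest the present ones, or None.
- capture(name): name is "scene" or "side" or "wrist"; returns a dict with "image" (480x640x3 uint8, blue, green, red), "range_z" (480x640 float32, m along the optical axis (not along the pixel's ray), 0 where there is no reading), "intrinsics" (3x3 intrinsics, pixels), "R" (3x3) and "t" (3): a world point X has camera coordinates R X + t. Camera axes: x right, y down, z forward; pixel columns grow to the right and rows downward; lengths in m; the calibration is good to about 2 mm. The wrist camera is an equidistant fisheye: a pixel r from the principal point sees the ray r / f radians off the axis. A picture is of the moment at which its call begins.
A pose or a line that the arm cannot do raises PlanningError and nothing moves.
- close_job(): hands the job in, once; it reports no verdict.
Trained networks look in the newest picture that a camera, given by its name, has taken for a name from the list of things; names that differ only in an ending like _2 or _b are one class to them, and where a whole thing is asked for, a point or a joint stands for the part that bears it (a point fixed in the world has none). Each returns a list of dicts, best first, with "conf" (0 to 1); they miss things now and then, are a little off and sometimes report something else, mostly with a low value. They report only what shows in the picture. A call takes as long as a camera call.
- spot_in(camera, query): "xy" ([column, row] in pixels, amid what is visible of it).
- silhouettes(camera, query): "region" (480x640 bool, what is visible of it) and "xy" ([column, row] in pixels, amid what is visible of it).
Readings, each from a call of its own:
- current_clock(): time.
- current_joint_pos(): joint angles.
- current_qvel(): joint speeds.
- current_joint_torque(): joint torques, N m.
- current_position(): TCP position.
- current_orientation(): TCP orientation.
- current_force(): force on the tool from outside, world axes, zero at the start.
- current_torque(): the same for the moment, N m.
- current_finger_gap(): finger opening in m.
Only numpy, scipy, OpenCV 4.12 (cv2) and the standard library are available. Lean on these libraries where they do the work, as an engineer would, in place of code of your own. Each camera call takes 0.05 s, during which the arm holds its last target.

## Working session

There is one attempt and no reset: what is moved stays moved. The work goes in short steps, each a Python script; the robot and the scene stay as the last script left them, time stands still between calls to the robot, and variables do not carry over. Pictures are saved under pics/ and viewed, and the job is handed in when it is done.

```bash
ls -la; mkdir -p pics
cat > h.py <<'E'
import numpy as np, cv2
from bench import *
def snap(cam,fn=None):
    c=capture(cam)
    if fn: cv2.imwrite('pics/'+fn,c['image'])
    return c
def backproj(c,uv,z=None,fish=False):
    """world ray: origin, dir"""
    K=c['intrinsics'];x=(uv[0]-K[0,2])/K[0,0];y=(uv[1]-K[1,2])/K[1,1]
    if fish:
        r=np.hypot(x,y);d=np.array([0,0,1.]) if r<1e-9 else np.array([np.sin(r)*x/r,np.sin(r)*y/r,np.cos(r)])
    else: d=np.array([x,y,1.])
    R=c['R'];o=-R.T@c['t'];return o,R.T@d
def atz(c,uv,z,fish=False):
    o,d=backproj(c,uv,fish=fish);return o+d*(z-o[2])/d[2]
def bydepth(c,uv,fish=False):
    o,d=backproj(c,uv,fish=fish);u,v=int(round(uv[0])),int(round(uv[1]))
    D=c['range_z'];w=D[max(v-2,0):v+3,max(u-2,0):u+3];w=w[w>0]
    if len(w)==0:return None
    zc=np.median(w);dc=(c['R']@d)[2];return o+d*zc/dc
def proj(c,X,fish=False):
    p=c['R']@np.asarray(X)+c['t'];K=c['intrinsics']
    if fish:
        th=np.arctan2(np.hypot(p[0],p[1]),p[2]);n=p[:2]/max(np.hypot(p[0],p[1]),1e-12)*th
    else:n=p[:2]/p[2]
    return np.array([K[0,0]*n[0]+K[0,2],K[1,1]*n[1]+K[1,2]])
E
python3 - <<'E'
from h import *
np.set_printoptions(precision=4,suppress=True)
for cam in ['scene','side','wrist']:
    c=snap(cam,cam+'0.png');f=cam=='wrist'
    print(cam,'cam at',-c['R'].T@c['t'],'axis',c['R'][2],c['intrinsics'][0,0])
    for q in ['red0_center','black0_center','jig','seat0','cover_plate_boss']:
        for d in spot_in(cam,q)[:5]:
            print(q,round(d['conf'],2),np.array(d['xy']),bydepth(c,d['xy'],f))
print(current_clock(),current_orientation(),current_position())
E
```

```text
total 12
drwxr-xr-x  3 agent agent 4096 Dec  7 06:08 .
drwxr-xr-x 23 root  root  4096 Dec  7 06:08 ..
drwxr-xr-x  2 agent agent 4096 Dec  7 06:08 pics
scene cam at [1.0456 0.5344 0.7572] axis [-0.5242 -0.5367 -0.6612] 595.2734704969455
red0_center 0.84 [431.  349.9] [0.5217 0.2331 0.0141]
red0_center 0.65 [254.  195.7] [ 0.4624 -0.2705  0.0137]
black0_center 0.82 [471.4 373.6] [0.5154 0.3038 0.0157]
jig 0.62 [255.9 194.6] [ 0.4571 -0.2706  0.0136]
seat0 0.64 [249.2 198.8] [ 0.4758 -0.2697  0.0133]
cover_plate_boss 0.69 [308.5 279.1] [ 0.5472 -0.0176  0.0102]
side cam at [ 0.0295 -0.8008  0.8527] axis [ 0.3985  0.6382 -0.6587] 561.1953805095886
red0_center 0.4 [270.5 189.6] [0.5187 0.2287 0.0143]
black0_center 0.49 [253.8 177.7] [0.5059 0.2973 0.0132]
jig 0.87 [363.6 344.7] [ 0.443  -0.2922  0.0195]
seat0 0.55 [380.3 350.1] [ 0.4652 -0.315   0.0142]
seat0 0.54 [349.4 348.4] [ 0.4189 -0.2817  0.0127]
seat0 0.49 [373.7 327.6] [ 0.485  -0.2657  0.015 ]
cover_plate_boss 0.68 [330.1 246.8] [ 0.5293 -0.0362  0.0238]
wrist cam at [0.184  0.5755 0.3843] axis [ 0.2439 -0.1113 -0.9634] 371.64829954431775
0.9 [ 0.8416  0.54   -0.     -0.    ] [0.25   0.5454 0.2227]
```

View pics/scene0.png

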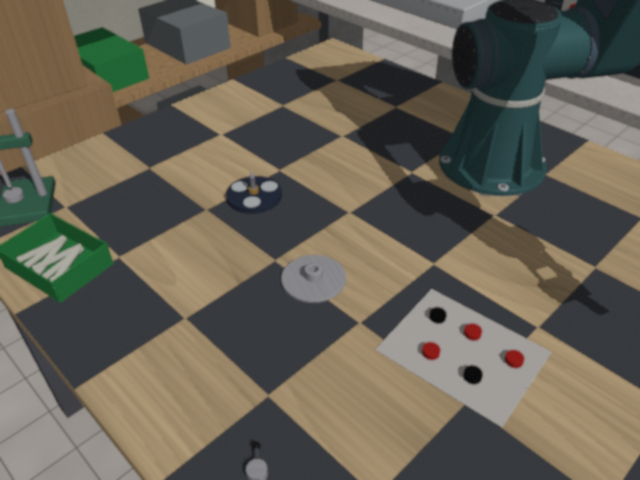

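View pics/side0.png

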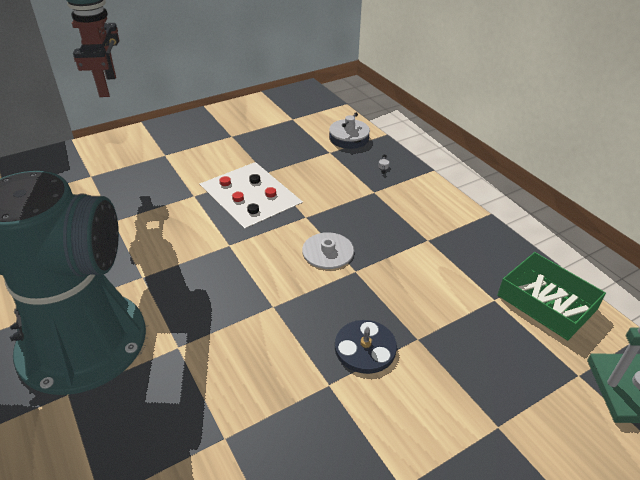

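View pics/wrist0.png

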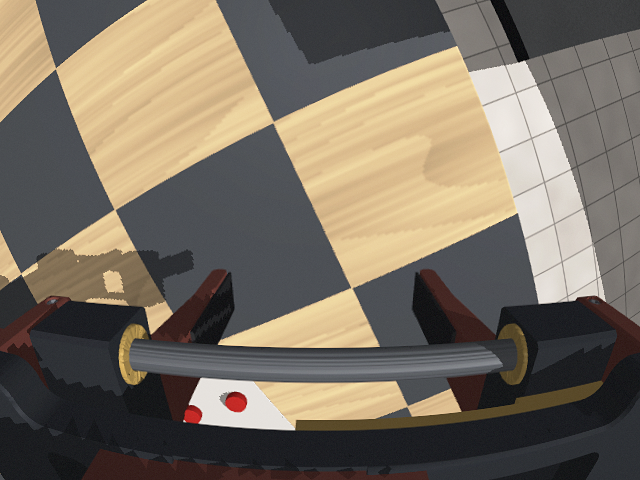

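Scene picture: red buttons are at about (431,351), (473,331) and (514,358), black ones at (438,315) and (473,374). The jig is at (254,193) and the cover at (314,278). The side picture agrees, with the jig at (365,345) and its seats at (369,328), (348,348) and (381,355). Next I'll triangulate coarsely from these two views.

```bash
cat >> h.py <<'E'
def tri(rays):
    A=np.zeros((3,3));b=np.zeros(3)
    for o,d in rays:
        d=d/np.linalg.norm(d);P=np.eye(3)-np.outer(d,d);A+=P;b+=P@o
    X=np.linalg.solve(A,b)
    res=[np.linalg.norm((np.eye(3)-np.outer(d,d)/(d@d))@(X-o)) for o,d in rays]
    return X,max(res)
def blobs(mask,amin=30):
    n,l,s,ce=cv2.connectedComponentsWithStats(mask.astype(np.uint8))
    return [(ce[i],s[i]) for i in range(1,n) if s[i,4]>=amin]
def redmask(im):
    b,g,r=[im[...,i].astype(int) for i in range(3)];return (r>90)&(r>2.2*g)&(r>2.2*b)
E
python3 - <<'E'
from h import *
np.set_printoptions(precision=4,suppress=True)
cs={k:snap(k) for k in ('scene','side')}
P={}
for k,c in cs.items():
    P[k]=[b[0] for b in blobs(redmask(c['image'])) if 0<b[1][4]<600 and b[0][1]>150]
    print(k,np.array(P[k]).round(1).tolist())
    for p in P[k]: print('  z.00825->',atz(c,p,.010), bydepth(c,p))
# cover: silhouettes and spot; jig
for k,c in cs.items():
    for q in ['cover_plate_boss','jig','seat0']:
        for s in silhouettes(k,q)[:3]:
            m=s['region'];v,u=np.nonzero(m);print(k,q,round(s['conf'],2),np.array(s['xy']),m.sum(),(u.min()+u.max())/2,(v.min()+v.max())/2,bydepth(c,s['xy']))
rs=[backproj(cs['scene'],p) for p in P['scene']];rd=[backproj(cs['side'],p) for p in P['side']]
for i in rs:
    for j in rd:
        X,e=tri([i,j])
        if e<.006: print(X,e)
E
```

```text
scene [[472.6, 331.3], [430.7, 350.3], [514.3, 358.3]]
  z.00825-> [0.4413 0.2556 0.01  ] [0.445  0.2573 0.0145]
  z.00825-> [0.5197 0.2316 0.01  ] [0.5222 0.233  0.0134]
  z.00825-> [0.4407 0.3322 0.01  ] [0.4445 0.3334 0.0146]
side [[224.8, 180.9], [270.3, 191.9], [237.6, 196.4]]
  z.00825-> [0.4374 0.3259 0.01  ] [0.4358 0.3215 0.0133]
  z.00825-> [0.5164 0.2258 0.01  ] [0.5137 0.2201 0.0147]
  z.00825-> [0.4381 0.2498 0.01  ] [0.4367 0.246  0.013 ]
scene cover_plate_boss 0.55 [308.8 279. ] 2386 313.0 278.0 [ 0.5477 -0.0162  0.0117]
scene jig 0.78 [254.2 193.7] 1675 253.5 192.5 [ 0.4582 -0.2747  0.0144]
scene seat0 0.62 [267.1 185.6] 124 268.5 185.5 [ 0.4204 -0.2781  0.0137]
scene seat0 0.59 [239. 187.] 127 239.5 185.5 [ 0.4651 -0.3165  0.0134]
side cover_plate_boss 0.59 [326.6 249.5] 1421 327.0 250.5 [ 0.5223 -0.0331  0.0166]
side jig 0.75 [362.2 341.9] 2701 365.5 346.0 [ 0.4435 -0.2867  0.0214]
side seat0 0.54 [379.7 352.1] 210 380.5 354.0 [ 0.4616 -0.3181  0.0142]
side seat0 0.52 [372.7 331.2] 150 368.5 328.5 [ 0.479  -0.271   0.0137]
side seat0 0.45 [346.1 347.7] 229 346.5 347.0 [ 0.4133 -0.2789  0.0153]
[0.4393 0.2542 0.0069] 0.0005252361773950307
[0.518  0.2301 0.0068] 0.0004910966569746724
[0.4387 0.331  0.0067] 0.0006109050828602357
```

```bash
cat >> h.py <<'E'
def qd(a): return [float(np.cos(a/2)),float(np.sin(a/2)),0.,0.]
def ax(a): return np.array([np.cos(a),np.sin(a),0]),np.array([np.sin(a),-np.cos(a),0])
E
python3 - <<'E'
from h import *
import pickle
S={}
for nm,T,a in [('mat',(.465,.27,0),np.radians(30)),('cov',(.535,-.025,0),np.radians(0)),('jig',(.447,-.282,0),np.radians(-32))]:
    x,y=ax(a)
    for i,(dx,dy) in enumerate([(-.03,-.09),(.03,-.05)]):
        p=np.array(T)+dx*x+dy*y;p[2]=.17
        move_ptp(p.tolist(),qd(a));sleep(.15)
        S[nm,i]=snap('wrist',f'w_{nm}{i}.png')
pickle.dump(S,open('S.pkl','wb'))
print(current_clock(),current_joint_pos())
ims=[cv2.resize(S[k]['image'],(266,200)) for k in [('mat',0),('cov',0),('jig',0),('mat',1),('cov',1),('jig',1)]]
cv2.imwrite('pics/m1.png',np.vstack([np.hstack(ims[:3]),np.hstack(ims[3:])]))
E
```

```text
6.6667 [-5.95114663e-01  3.55703173e-01  1.66105913e+00  2.17470414e-04
  1.12624105e+00 -3.78165383e-02]
```

View pics/m1.png

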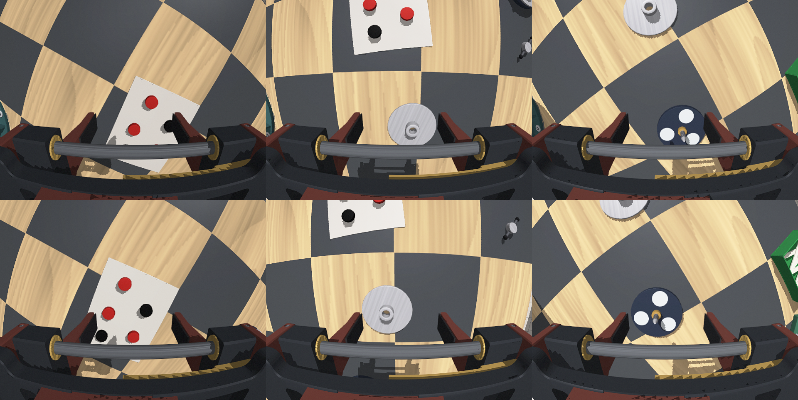

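The image's "up" turns out to be tool −y, so I'll re-take the views with the tool moved further along +y.

Run:
```python
from h import *
import pickle
S={}
for nm,T,a in [('jig',(.447,-.282,0),np.radians(-32)),('cov',(.535,-.025,0),np.radians(0)),('mat',(.475,.27,0),np.radians(30))]:
    x,y=ax(a)
    for i,(dx,dy) in enumerate([(-.03,.0),(.03,.05)]):
        p=np.array(T)+dx*x+dy*y;p[2]=.17
        move_ptp(p.tolist(),qd(a));sleep(.15)
        S[nm,i]=snap('wrist',f'v_{nm}{i}.png')
        S[nm,i]['seats']=[]
        if nm=='jig': S[nm,i]['seats']=[(s['conf'],s['xy'],s['region']) for s in silhouettes('wrist','seat0')]
        if nm=='cov': S[nm,i]['cov']=[(s['conf'],s['xy'],s['region']) for s in silhouettes('wrist','cover_plate_boss')]+[(s['conf'],s['xy'],None) for s in spot_in('wrist','cover_plate_boss')]
pickle.dump(S,open('S.pkl','wb'))
print(current_clock())
np.set_printoptions(precision=4,suppress=True)
for i in (0,1):
    c=S['jig',i]
    for s in c['seats']: print('seat',i,s[0],s[1],s[2].sum(),bydepth(c,s[1],True))
    c=S['cov',i]
    for s in c['cov']: print('cov',i,s[0],s[1],bydepth(c,s[1],True))
R=[]
for i in (0,1):
    c=S['mat',i];bl=[b for b in blobs(redmask(c['image']),150) if b[1][4]<2500];R.append([(b[0],backproj(c,b[0],fish=True)) for b in bl])
    for b in bl: print('red',i,b[0],b[1],atz(c,b[0],.0125,True),bydepth(c,b[0],True))
for p,r in R[0]:
    for q,s in R[1]:
        X,e=tri([r,s])
        if e<.004: print(p,q,X,e)
ims=[cv2.resize(S[k]['image'],(266,200)) for k in [('mat',0),('cov',0),('jig',0),('mat',1),('cov',1),('jig',1)]]
cv2.imwrite('pics/m2.png',np.vstack([np.hstack(ims[:3]),np.hstack(ims[3:])]))
```

```text
12.3333
seat 0 0.92 [371.8, 180.1] 1173 [ 0.4775 -0.2603  0.0139]
seat 0 0.79 [324.9, 229.0] 1106 [ 0.42  -0.276  0.014]
seat 0 0.77 [389.7, 243.6] 993 [ 0.4626 -0.3184  0.0142]
cov 0 0.67 [349.3, 207.1] [ 0.5283 -0.0141  0.0263]
cov 0 0.92 [349.2, 206.7] [ 0.5282 -0.0138  0.0262]
seat 1 0.96 [260.9, 172.2] 1110 [ 0.4225 -0.2761  0.0141]
seat 1 0.96 [329.2, 190.8] 1215 [ 0.4637 -0.3213  0.0141]
seat 1 0.75 [305.1, 123.6] 1205 [ 0.4769 -0.2614  0.0137]
cov 1 0.86 [292.3, 150.8] [ 0.5392 -0.015   0.026 ]
cov 1 0.92 [289.8, 152.9] [ 0.5348 -0.018  -0.0004]
red 0 [357.075  136.3825] [341 121  33  32 813] [0.4401 0.3303 0.0125] [0.44   0.3303 0.0143]
red 0 [313.2692 211.8027] [298 196  32  33 806] [0.4406 0.2544 0.0125] [0.4404 0.2548 0.0143]
red 0 [373.7219 274.3919] [359 259  30  32 712] [0.5183 0.231  0.0125] [0.5176 0.2316 0.0146]
red 1 [289.0667  81.0582] [273  66  33  32 825] [0.4406 0.3301 0.0125] [0.4409 0.33   0.0142]
red 1 [246.6388 158.2412] [230 143  34  32 825] [0.4413 0.2543 0.0125] [0.4416 0.2546 0.0144]
red 1 [310.6754 224.5535] [295 209  32  32 804] [0.5188 0.2306 0.0125] [0.5187 0.2309 0.0138]
[357.075  136.3825] [289.0667  81.0582] [0.4403 0.3304 0.0103] 5.2849779748257704e-05
[313.2692 211.8027] [246.6388 158.2412] [0.4409 0.2538 0.0094] 1.24499930237156e-05
[373.7219 274.3919] [246.6388 158.2412] [0.4651 0.2776 0.1762] 0.0024200163318350344
[373.7219 274.3919] [310.6754 224.5535] [0.5191 0.2302 0.0101] 0.00017361102716271677
```

View pics/m2.png

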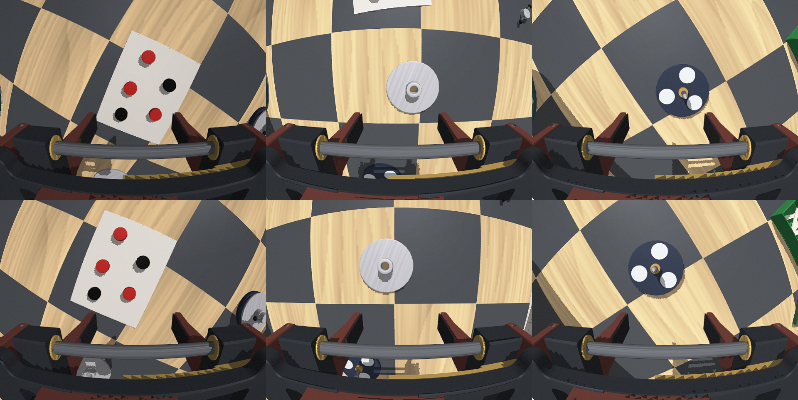

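View pics/v_jig0.png

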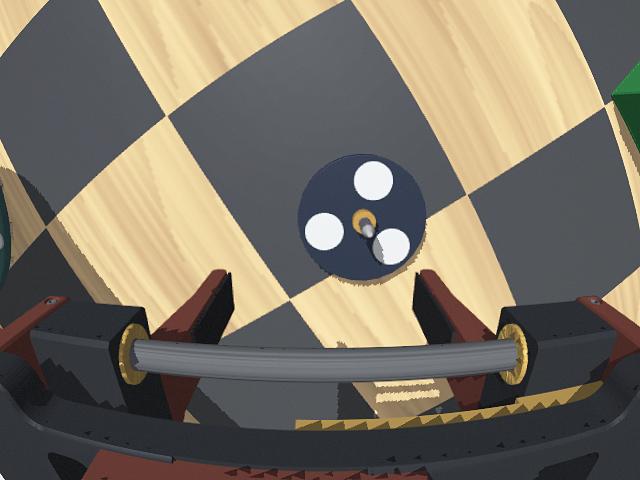

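Wrist pictures: all three red buttons and the whole jig are clear. In the second jig view the seats are at (261,172), (329,191) and (305,124), with one partly hidden by the stud in the first view. Next I'll refine the seats and the cover.

Run:
```python
from h import *
import pickle
from scipy.optimize import least_squares
np.set_printoptions(precision=4,suppress=True)
S=pickle.load(open('S.pkl','rb'))
obs=[]
ctr=[]
for i in (0,1):
    c=S['jig',i];g=c['image'].min(axis=2)
    for s in c['seats']:
        m=cv2.dilate(s[2].astype(np.uint8),np.ones((7,7)))>0
        mm=(g>185)&m
        v,u=np.nonzero(mm);cn,_=cv2.findContours(cv2.convexHull(np.c_[u,v].astype(np.int32)) is not None and mm.astype(np.uint8),cv2.RETR_EXTERNAL,cv2.CHAIN_APPROX_NONE)
        pts=np.vstack(cn)[:,0]; W=np.array([atz(c,p,.014,True)[:2] for p in pts])
        # circle fit with radius 17-half pixel, robust
        f=lambda q:np.hypot(W[:,0]-q[0],W[:,1]-q[1])-.0167
        r=least_squares(f,W.mean(0),loss='soft_l1',f_scale=.0005)
        print(i,s[1],mm.sum(),'circle',r.x,'rms',np.sqrt((r.fun**2).mean()));obs.append((i,r.x))
        ctr.append(r.x)
    A=np.array([o for k,o in obs if k==i]);print('centre',A.mean(0),'dists',[np.linalg.norm(A[a]-A[b]) for a,b in((0,1),(1,2),(0,2))])
    # depth plane
c0,c1=S['jig',0],S['jig',1]
A0=[o for k,o in obs if k==0];A1=[o for k,o in obs if k==1]
for p in A0:
    q=min(A1,key=lambda z:np.linalg.norm(z-p))
    o0=-c0['R'].T@c0['t'];o1=-c1['R'].T@c1['t']
    X,e=tri([(o0,np.r_[p,.014]-o0),(o1,np.r_[q,.014]-o1)]);print('seat tri',X,e)
for i in (0,1):
    c=S['cov',i]; K=cv2.resize(c['image'][60:300,200:440],(480,480),interpolation=cv2.INTER_CUBIC); cv2.imwrite(f'pics/cz{i}.png',K)
    # disc by depth mask
    m=c['cov'][0][2]; cn,_=cv2.findContours(m.astype(np.uint8),cv2.RETR_EXTERNAL,cv2.CHAIN_APPROX_NONE);pts=np.vstack(cn)[:,0]
    W=np.array([atz(c,p,.006,True)[:2] for p in pts])
    r=least_squares(lambda q:np.hypot(W[:,0]-q[0],W[:,1]-q[1])-q[2],np.r_[W.mean(0),.058],loss='soft_l1',f_scale=.0005);print('disc',r.x,m.sum(),np.sqrt((r.fun**2).mean()))
cv2.imwrite('pics/cz.png',np.hstack([cv2.imread('pics/cz0.png')[:,:400],cv2.imread('pics/cz1.png')[:,:400]]))
```

```text
0 [371.8, 180.1] 1179 circle [ 0.4783 -0.2611] rms 0.00027304466443410806
0 [324.9, 229.0] 1112 circle [ 0.4181 -0.2772] rms 0.00029131432652420615
0 [389.7, 243.6] 843 circle [ 0.4628 -0.3214] rms 0.0028886944956102987
centre [ 0.4531 -0.2866] dists [np.float64(0.062293085443347135), np.float64(0.06284414579579221), np.float64(0.062246556765636264)]
1 [260.9, 172.2] 1160 circle [ 0.418  -0.2774] rms 0.00034409879543903754
1 [329.2, 190.8] 983 circle [ 0.4626 -0.3216] rms 0.0030841340126876587
1 [305.1, 123.6] 1253 circle [ 0.4782 -0.2611] rms 0.00027488452062016404
centre [ 0.453  -0.2867] dists [np.float64(0.06276193528544634), np.float64(0.06239772517654324), np.float64(0.06234265057737377)]
seat tri [ 0.4783 -0.2611  0.014 ] 3.9486343069810524e-05
seat tri [ 0.418  -0.2773  0.0135] 6.586449430443863e-05
seat tri [ 0.4627 -0.3216  0.0137] 0.00011894367395506842
disc [ 0.5336 -0.0215  0.0574] 12341 0.0004126213711470551
disc [ 0.5337 -0.0216  0.057 ] 12878 0.00041842127928791374
```

View pics/cz.png

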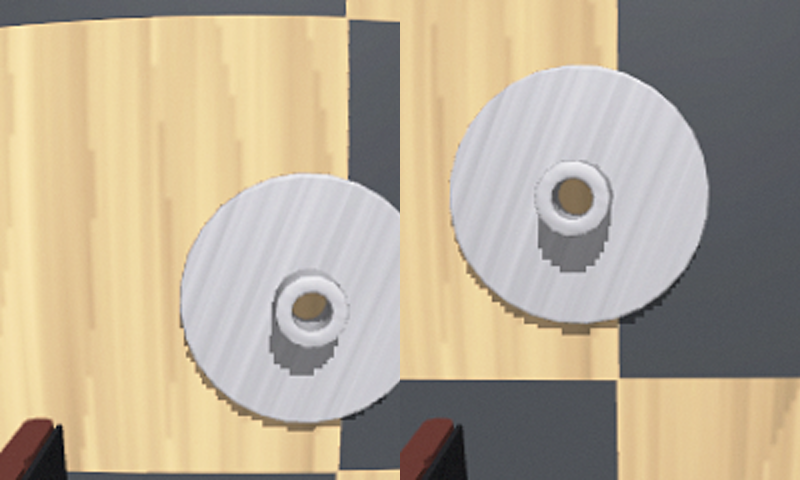

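```bash
cat >> h.py <<'E'
JC=np.array([.453,-.2867]);SE=[np.array([.4783,-.2611]),np.array([.418,-.2773]),np.array([.4627,-.3216])]
RED=[np.array([.4405,.3302]),np.array([.441,.2542]),np.array([.5188,.2306])]
AN=[np.radians(-45),np.radians(75),np.radians(15.5)]
COV=np.array([.5337,-.0216])
def P(xy,z): return [float(xy[0]),float(xy[1]),float(z)]
E
python3 - <<'E'
from h import *
import pickle
np.set_printoptions(precision=4,suppress=True)
S=pickle.load(open('S.pkl','rb'))
print('boss top',tri([backproj(S['cov',0],(356.5,215.5),fish=True),backproj(S['cov',1],(286.5,159.5),fish=True)]))
a=AN[2]
for xy in [RED[2]]:
  for aa in AN:
    print(inverse_kinematics(P(xy,.15),qd(aa)),inverse_kinematics(P(SE[0],.15),qd(aa)))
move_gripper(.046)
move_ptp(P(RED[2],.1),qd(a))
c=snap('wrist','p1.png');print('tcp px',proj(c,P(RED[2],.1),True))
print(servo_line(P(RED[2],.004),rate=.15,contact_N=6),current_position(),current_force())
c=snap('wrist','p1b.png')
move_gripper(.0); print(current_finger_gap())
servo_line(P(RED[2],.1),rate=.2)
c=snap('wrist','p2.png');print(current_finger_gap(),current_force(),current_clock(),current_position())
b=[b for b in blobs(redmask(c['image']),300)];print(b,'button px expected',proj(c,P(RED[2],.1+.004),True))
cv2.imwrite('pics/p12.png',np.hstack([cv2.imread(f'pics/{k}.png')[130:430,190:450] for k in('p1','p1b','p2')]))
E
```

```text
boss top (array([ 0.5344, -0.022 ,  0.0245]), np.float64(0.00035737914368413475))
[ 0.2966  0.3887  1.6649 -0.      1.088   1.082 ] [-0.6265  0.359   1.7147 -0.      1.0679  0.1589]
[ 0.2966  0.3887  1.6649 -0.      1.088  -1.0124] [-0.6265  0.359   1.7147 -0.      1.0679 -1.9355]
[ 0.2966  0.3887  1.6649 -0.      1.088   0.0261] [-0.6265  0.359   1.7147 -0.      1.0679 -0.897 ]
tcp px [323.4103 291.4289]
False [0.5199 0.231  0.0051] [ 0.4476 -0.4671 -0.4654]
0.027701463753604712
0.028207203592597756 [ 0.1033 -0.1039  0.3022] 15.525 [0.5177 0.2302 0.0987]
[(array([249.8664,  70.5822]), array([ 229,   51,   44,   40, 1302], dtype=int32)), (array([223.7525, 178.6207]), array([ 204,  159,   41,   41, 1305], dtype=int32)), (array([322.5896, 295.8973]), array([ 292,  264,   62,   64, 3048], dtype=int32))] button px expected [322.9378 295.0809]
```

View pics/p12.png

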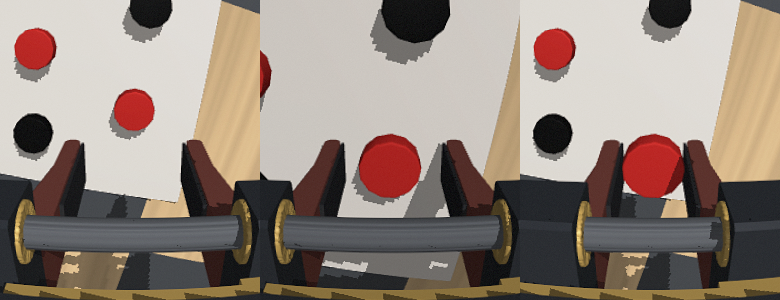

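The first button sits centred in the jaws at pixel (323,296), against (323,295) expected. Next I'll place it on seat 2.

```bash
cat >> h.py <<'E'
def settle(tgt,t=.3):
    sleep(t);p=np.array(current_position());return p-np.array(tgt)
def place(k):
    a=AN[k];move_ptp(P(SE[k],.12),qd(a))
    servo_line(P(SE[k],.03),rate=.15)
    e=settle(P(SE[k],.03));print('err at .03',e)
    t=SE[k]-e[:2]*0
    hit=servo_line(P(t,.0145),rate=.02,contact_N=2.5)
    sleep(.2);print('hit',hit,'pos',np.array(current_position())-P(SE[k],0),'F',current_force())
    c=snap('wrist',f'pl{k}.png')
    move_gripper(.046)
    p=current_position();servo_line([p[0],p[1],.12],rate=.2)
E
python3 - <<'E'
from h import *
np.set_printoptions(precision=4,suppress=True)
print('now',current_position(),current_force())
place(2)
x,y=ax(AN[2])
p=SE[2]+.04*y[:2]
move_ptp(P(p,.12),qd(AN[2]));sleep(.2)
c=snap('wrist','pl2b.png');b=blobs(redmask(c['image']),300)
for q in b: print(q[0],q[1],atz(c,q[0],.0245,True)[:2]-SE[2])
print(current_clock())
cv2.imwrite('pics/p3.png',np.hstack([cv2.imread(f'pics/{k}.png')[100:400,150:490] for k in('pl2','pl2b')]))
E
```

```text
now [0.5177 0.2302 0.0987] [ 0.1033 -0.1039  0.3022]
err at .03 [ 0.0004 -0.0004  0.0008]
hit True pos [-0.0005  0.0001  0.0164] F [-1.2267 -0.5959  4.3127]
[323.5078 184.5047] [ 304  164   40   41 1282] [ 0.0005 -0.0004]
21.1667
```

View pics/p3.png

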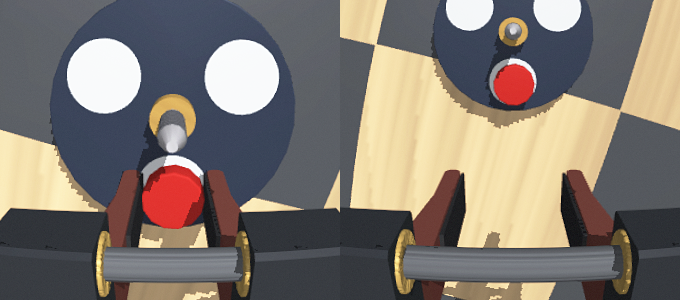

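The red button covers the seat. The bright crescent on the inner side is mostly parallax, and the measured offset is about 0.6 mm. On to the other two.

```bash
cat >> h.py <<'E'
def pick(xy,a):
    move_ptp(P(xy,.09),qd(a));servo_line(P(xy,.004),rate=.15,contact_N=6)
    print('pick',settle(P(xy,.004),.2),current_force())
    move_gripper(0.);print('gap',current_finger_gap())
    servo_line(P(xy,.1),rate=.25)
    c=snap('wrist');b=blobs(redmask(c['image']),1800);print('held px',[q[0] for q in b],[q[1] for q in b],'exp',proj(c,np.array(current_position())+[0,0,.0045],True))
    print('gap',current_finger_gap())
E
python3 - <<'E'
from h import *
np.set_printoptions(precision=4,suppress=True)
pick(RED[1],AN[0]);place(0)
pick(RED[0],AN[1]);place(1)
x,y=ax(np.radians(-32));move_ptp(P(JC+.05*y[:2],.19),qd(np.radians(-32)));sleep(.3)
c=snap('wrist','chk.png');
for q in blobs(redmask(c['image']),300):
    print(q[0],q[1][4],[np.round(atz(c,q[0],.0245,True)[:2]-s,4) for s in SE if np.linalg.norm(atz(c,q[0],.0245,True)[:2]-s)<.02])
print(current_clock(),current_finger_gap())
cv2.imwrite('pics/chk2.png',cv2.resize(cv2.imread('pics/chk.png')[80:300,180:460],None,fx=2.5,fy=2.5,interpolation=cv2.INTER_CUBIC))
E
```

```text
pick [-0.0011 -0.0011 -0.0017] [-0.0146 -1.0448  6.5492]
gap 0.027996503019732933
held px [array([322.6919, 296.5774])] [array([ 292,  264,   63,   64, 3083], dtype=int32)] exp [320.3081 297.2378]
gap 0.02825710040638885
err at .03 [ 0.0005 -0.0003  0.0008]
hit True pos [-0.0003  0.0002  0.0144] F [ 0.495  -0.076   5.8539]
pick [-0.001  -0.0014 -0.0016] [-0.5275 -1.7378  7.1764]
gap 0.028267230620737997
held px [array([322.6168, 299.2262])] [array([ 292,  271,   62,   57, 2714], dtype=int32)] exp [321.7549 292.587 ]
gap 0.02828649304313346
err at .03 [ 0.0004 -0.0004  0.0007]
hit True pos [-0.0003  0.0002  0.0144] F [-0.8128  0.3223  5.3222]
[331.5863 120.2081] 788 [array([0.0006, 0.0003])]
[282.6761 172.7721] 781 [array([-0.0001,  0.    ])]
[352.7128 188.1944] 787 [array([ 0.0005, -0.0003])]
41.6 0.046110789286847115
```

View pics/chk2.png

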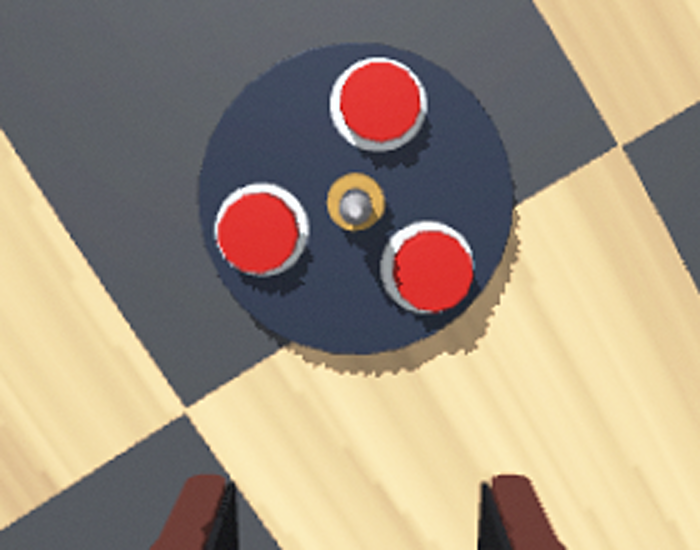

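All three reds are on their seats, with measured offsets of 0.7 mm or less. The cover comes next.

Run:
```python
from h import *
np.set_printoptions(precision=4,suppress=True)
a=np.radians(-32)
move_gripper(.056)
move_ptp(P(COV,.09),qd(a))
servo_line(P(COV,.03),rate=.15);print(settle(P(COV,.03)))
c=snap('wrist','cv0.png')
print(servo_line(P(COV,.0090),rate=.04,contact_N=5));print(settle(P(COV,.009)),current_force())
c=snap('wrist','cv1.png')
move_gripper(0.);sleep(.1);print('gap',current_finger_gap(),current_position(),current_force())
g=current_position()
servo_line([g[0],g[1],.03],rate=.04);sleep(.3);print('gap',current_finger_gap(),current_force(),current_torque())
servo_line([g[0],g[1],.12],rate=.15);sleep(.3);print('gap',current_finger_gap(),current_force(),current_torque())
c=snap('wrist','cv2.png');open('g.txt','w').write(repr(list(map(float,g))))
print(current_clock(),current_position())
cv2.imwrite('pics/cv.png',np.hstack([cv2.imread(f'pics/{k}.png')[130:430,190:450] for k in('cv0','cv1','cv2')]))
```

```text
[ 0.0007 -0.0001  0.0008]
False
[ 0.0002 -0.      0.0002] [-0.1576 -0.4789  0.404 ]
gap 0.03128890061536646 [ 0.5334 -0.0214  0.009 ] [-0.7351  0.5543  1.8903]
gap 0.031258165940017985 [ 0.4358  0.9654 -7.1534] [-0.0309  0.1178  0.0072]
gap 0.03125039221221591 [-0.0798  0.0161 -7.929 ] [-0.0768  0.1026  0.096 ]
47.9 [ 0.533  -0.0214  0.1193]
```

View pics/cv.png

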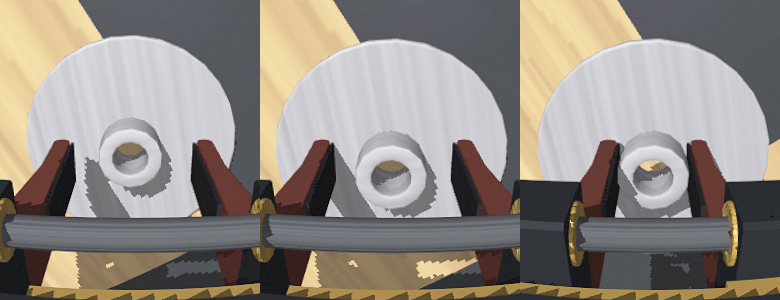

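```bash
cat >> h.py <<'E'
def cloud(c,u0,u1,v0,v1):
    D=c['range_z'];out=[]
    for v in range(v0,v1,2):
        for u in range(u0,u1,2):
            if D[v,u]>0:
                o,d=backproj(c,(u,v),fish=True);out.append(np.r_[o+d*D[v,u]/(c['R']@d)[2],u,v])
    return np.array(out)
def disc(c,zlo,zhi):
    """plane and disc centre of held cover"""
    W=cloud(c,200,450,165,330);m=(W[:,2]>zlo)&(W[:,2]<zhi);W=W[m]
    for _ in range(4):
        A=np.c_[W[:,:2],np.ones(len(W))];s=np.linalg.lstsq(A,W[:,2],rcond=None)[0];r=W[:,2]-A@s
        W=W[abs(r)<max(2*r.std(),.001)]
    return s,len(W),r.std(),W
E
python3 - <<'E'
from h import *
np.set_printoptions(precision=4,suppress=True)
sleep(.1);c=snap('wrist','cv3.png');p=np.array(current_position());print(p,current_orientation(),current_force())
s,n,r,W=disc(c,p[2]-.012,p[2]+.006)
nrm=np.array([-s[0],-s[1],1]);nrm/=np.linalg.norm(nrm);x,y=ax(np.radians(-32))
print('slope',s[:2],'along x,y tool',s[:2]@x[:2],s[:2]@y[:2],'z at tcp rel',s[:2]@p[:2]+s[2]-p[2],n,r)
cv2.imwrite('pics/cv3z.png',cv2.resize(c['image'][140:340,200:450],None,fx=3,fy=3,interpolation=cv2.INTER_CUBIC))
print('tcp+18mm px',proj(c,p+[0,0,.018],True),'bore bottom',proj(c,p+[0,0,-.009],True))
E
```

```text
[ 0.5333 -0.0215  0.1198] [ 0.9613 -0.2757 -0.0002  0.    ] [ 0.4717  0.1084 -7.5029]
slope [ 0.0011 -0.0021] along x,y tool 0.002067363800080828 0.001194166473929294 z at tcp rel -0.002535105968221124 5090 0.0005232983355986634
tcp+18mm px [321.1824 309.2841] bore bottom [321.3965 284.7431]
```

View pics/cv3z.png

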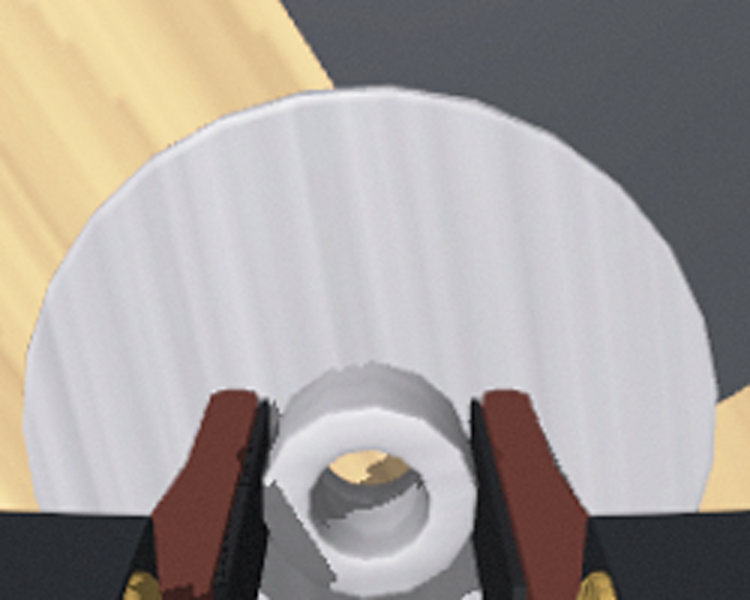

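The cover is held level, with a slope of at most 0.002 and the boss within about 1.3 mm of the jaw centre. I'll move above the stud and check before lowering.

Run:
```python
from h import *
np.set_printoptions(precision=4,suppress=True)
a=np.radians(-32);x,y=ax(a);T=JC+.001*y[:2]
move_ptp(P(T,.12),qd(a));servo_line(P(T,.078),rate=.08)
print(settle(P(T,.078),.4));c=snap('wrist','a1.png');print(current_force(),current_clock())
print('stud tip px',proj(c,P(JC,.062),True),'stud at .06',proj(c,P(JC,.05),True))
cv2.imwrite('pics/a1z.png',cv2.resize(c['image'][140:340,200:450],None,fx=3,fy=3,interpolation=cv2.INTER_CUBIC))
```

```text
[ 0.0001 -0.0002  0.0003]
[ 0.903   0.2822 -7.9586] 50.25
stud tip px [320.9302 277.1898] stud at .06 [321.0079 268.963 ]
```

View pics/a1z.png

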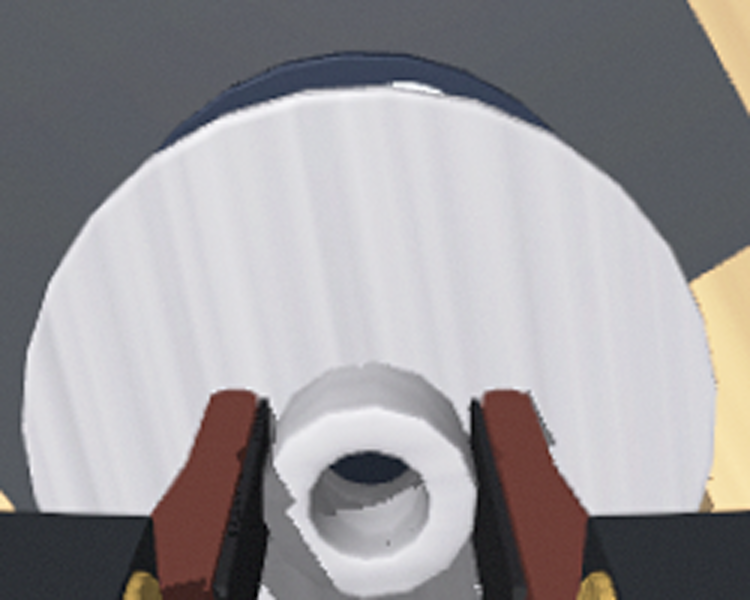

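Run:
```python
from h import *
np.set_printoptions(precision=4,suppress=True)
a=np.radians(-32);x,y=ax(a);T=JC+.001*y[:2]
h=servo_line(P(T,.055),rate=.03,contact_N=4);sleep(.2);print('mid',h,current_position(),current_force())
c1=snap('wrist','a2.png')
if not h:
    h=servo_line(P(T,.040),rate=.03,contact_N=4);sleep(.2);print('near',h,current_position(),current_force())
    if not h:
        h=servo_line(P(T,.034),rate=.012,contact_N=2.5);sleep(.3);print('down',h,current_position(),current_force(),current_torque())
c2=snap('wrist','a3.png');print(current_clock())
cv2.imwrite('pics/a23.png',np.hstack([cv2.resize(c['image'][160:340,230:430],None,fx=2,fy=2,interpolation=cv2.INTER_CUBIC) for c in (c1,c2)]))
```

```text
mid False [ 0.4526 -0.2877  0.0552] [ 0.1402  0.5512 -7.9702]
near False [ 0.4526 -0.2877  0.0402] [ 0.4566  0.2684 -7.4182]
down True [ 0.4526 -0.2876  0.0354] [-0.58    0.1564  5.5238] [0.0413 0.133  0.0314]
53.0417
```

View pics/a23.png

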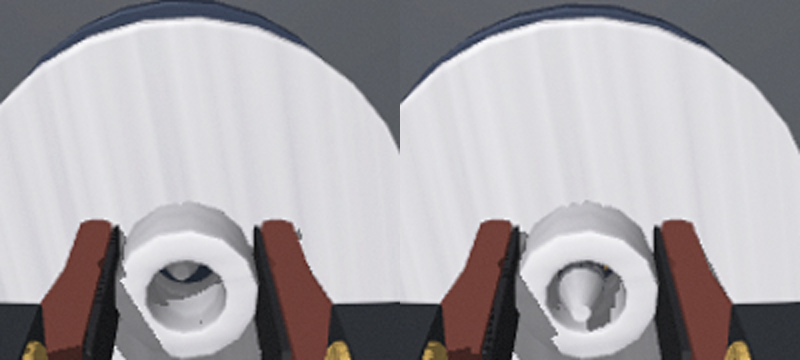

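The cover made contact at TCP z 35.4 mm against 35.5 mm expected, and the stud stands inside the bore. Now I'll release, retreat and check.

Run:
```python
from h import *
np.set_printoptions(precision=4,suppress=True)
a=np.radians(-32);x,y=ax(a)
move_gripper(.056);sleep(.2);print(current_force(),current_position())
p=current_position();servo_line([p[0],p[1],.13],rate=.12)
move_ptp(P(JC+.05*y[:2],.19),qd(a));sleep(.3)
c=snap('wrist','f1.png')
W=cloud(c,180,460,60,260);d=np.hypot(W[:,0]-JC[0],W[:,1]-JC[1]);m=(d>.024)&(d<.054);V=W[m]
s=np.linalg.lstsq(np.c_[V[:,:2]-JC,np.ones(len(V))],V[:,2],rcond=None)[0];r=V[:,2]-np.c_[V[:,:2]-JC,np.ones(len(V))]@s
print('top plane',s,'std',r.std(),len(V))
cv2.imwrite('pics/f1z.png',cv2.resize(c['image'][80:300,180:460],None,fx=2.5,fy=2.5,interpolation=cv2.INTER_CUBIC))
sd=snap('side','f_side.png');sc=snap('scene','f_scene.png')
cv2.imwrite('pics/fs.png',np.hstack([cv2.resize(sd['image'][285:405,300:430],(400,369),interpolation=cv2.INTER_CUBIC),cv2.resize(sd['image'][150:250,180:310],(400,369),interpolation=cv2.INTER_CUBIC)]))
print(current_clock())
```

```text
[-0.486   0.6197 -0.3718] [ 0.451  -0.2863  0.034 ]
top plane [ 0.0006 -0.0006  0.0332] std 0.0007315698465793081 2449
55.6333
```

View pics/f1z.png

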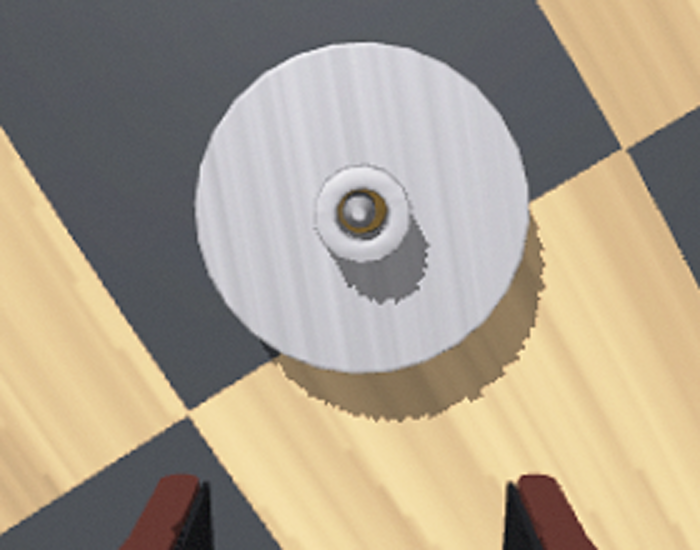

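View pics/fs.png

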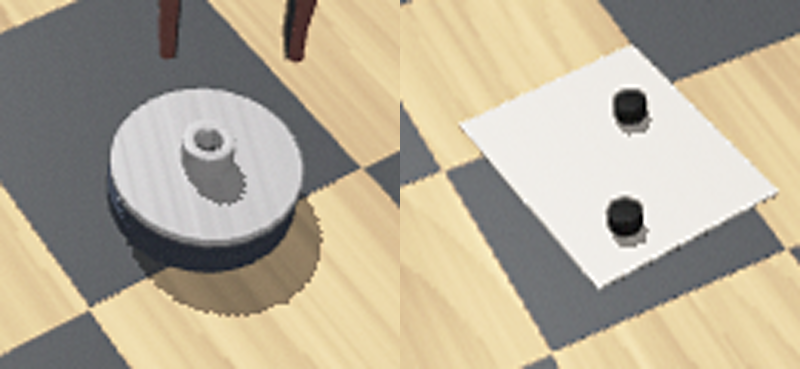

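Run:
```python
from h import *
from scipy.optimize import least_squares
np.set_printoptions(precision=4,suppress=True)
sleep(.05);c=snap('wrist','f2.png')
for s in silhouettes('wrist','cover_plate_boss')[:1]:
    cn,_=cv2.findContours(s['region'].astype(np.uint8),cv2.RETR_EXTERNAL,cv2.CHAIN_APPROX_NONE);pts=np.vstack(cn)[:,0]
    W=np.array([atz(c,p,.0325,True)[:2] for p in pts])
    r=least_squares(lambda q:np.hypot(W[:,0]-q[0],W[:,1]-q[1])-q[2],np.r_[W.mean(0),.058],loss='soft_l1',f_scale=.0005)
    print('cover',r.x,'off',r.x[:2]-JC,s['region'].sum())
# oblique low look at the gap from the robot's side: tilt tool
from scipy.spatial.transform import Rotation as Rn
a=np.radians(-32);x,y=ax(a)
best=None
for tilt in (30,40,50,60):
  for sgn in (1,-1):
    q=(Rn.from_rotvec(sgn*np.radians(tilt)*x)*Rn.from_quat(qd(a))).as_quat()
    for d in (.05,.1,.15,.2):
        for z in (.12,.16):
            for sd in (1,-1):
                p=JC+sd*d*y[:2]
                j=inverse_kinematics(P(p,z),q.tolist())
                if j is not None: print(tilt,sgn,sd*d,z,'ok',np.round(j,2))
print(current_clock())
```

```text
cover [ 0.4532 -0.288   0.0573] off [ 0.0002 -0.0013] 13630
30 1 0.05 0.12 ok [-1.1   0.52  1.69  0.47  1.26 -0.76]
30 1 -0.05 0.12 ok [-0.94  0.48  1.77  0.53  1.17 -0.66]
30 1 0.05 0.16 ok [-1.1   0.46  1.66  0.46  1.34 -0.72]
30 1 -0.05 0.16 ok [-0.94  0.42  1.73  0.51  1.24 -0.62]
30 1 0.1 0.12 ok [-1.17  0.54  1.64  0.44  1.31 -0.8 ]
30 1 -0.1 0.12 ok [-0.86  0.47  1.79  0.56  1.12 -0.61]
30 1 0.1 0.16 ok [-1.17  0.49  1.6   0.43  1.38 -0.77]
30 1 -0.1 0.16 ok [-0.86  0.41  1.76  0.54  1.2  -0.56]
30 1 0.15 0.12 ok [-1.24  0.57  1.58  0.41  1.36 -0.84]
30 1 -0.15 0.12 ok [-0.77  0.46  1.8   0.59  1.08 -0.55]
30 1 0.15 0.16 ok [-1.24  0.52  1.54  0.4   1.43 -0.81]
30 1 -0.15 0.16 ok [-0.77  0.4   1.77  0.56  1.15 -0.49]
30 1 0.2 0.12 ok [-1.3   0.6   1.51  0.38  1.41 -0.87]
30 1 -0.2 0.12 ok [-0.68  0.46  1.81  0.62  1.04 -0.48]
30 1 0.2 0.16 ok [-1.3   0.56  1.48  0.38  1.48 -0.84]
30 1 -0.2 0.16 ok [-0.68  0.4   1.77  0.59  1.11 -0.42]
30 -1 0.05 0.12 ok [-0.43  0.48  1.77 -0.61  1.06  0.48]
30 -1 -0.05 0.12 ok [-0.26  0.51  1.69 -0.55  1.16  0.58]
30 -1 0.05 0.16 ok [-0.43  0.
[... 4935 characters left out ...]
1 -1.01]
60 1 -0.2 0.12 ok [-0.93  0.7   1.84  0.98  1.33 -1.  ]
60 1 0.2 0.16 ok [-1.43  0.83  1.32  0.62  1.86 -0.97]
60 1 -0.2 0.16 ok [-0.93  0.64  1.83  0.97  1.38 -0.93]
60 -1 -0.05 0.12 ok [-0.05  0.78  1.59 -0.86  1.5   0.92]
60 -1 0.05 0.16 ok [-0.2   0.68  1.71 -0.96  1.42  0.86]
60 -1 -0.05 0.16 ok [-0.05  0.72  1.58 -0.86  1.55  0.86]
60 -1 -0.1 0.12 ok [ 0.01  0.81  1.51 -0.82  1.57  0.91]
60 -1 -0.1 0.16 ok [ 0.01  0.75  1.5  -0.82  1.62  0.86]
60 -1 -0.15 0.12 ok [ 0.07  0.84  1.43 -0.78  1.64  0.9 ]
60 -1 -0.15 0.16 ok [ 0.07  0.79  1.42 -0.78  1.69  0.86]
60 -1 -0.2 0.12 ok [ 0.13  0.87  1.34 -0.74  1.71  0.89]
60 -1 -0.2 0.16 ok [ 0.13  0.82  1.33 -0.75  1.76  0.85]
55.7833
```

Run:
```python
from h import *
from scipy.spatial.transform import Rotation as Rn
np.set_printoptions(precision=4,suppress=True)
a=np.radians(-32);x,y=ax(a)
q=(Rn.from_rotvec(np.radians(60)*x)*Rn.from_quat(qd(a))).as_quat().tolist()
p=JC+.18*y[:2]
move_ptp(P(p,.16),q);servo_line(P(p,.09),rate=.15);sleep(.3)
c=snap('wrist','o1.png');im=c['image'].copy()
print('cam',-c['R'].T@c['t'],current_clock())
for s in SE:
    for r,z,col in ((.0145,.0145,(0,255,0)),(.017,.014,(255,255,0))):
        for t in np.linspace(0,2*np.pi,90):
            u=proj(c,P(s+r*np.array([np.cos(t),np.sin(t)]),z),True);cv2.circle(im,tuple(int(round(v*4)) for v in u),2,col,-1,shift=2) if False else im.__setitem__((min(479,max(0,int(round(u[1])))),min(639,max(0,int(round(u[0]))))),col)
u=proj(c,P(JC,.03),True);print(u)
x0=int(np.clip(u[0]-110,0,420));y0=int(np.clip(u[1]-80,0,320))
cv2.imwrite('pics/o1z.png',np.vstack([cv2.resize(k[y0:y0+110,x0:x0+220],None,fx=3,fy=2.7,interpolation=cv2.INTER_NEAREST) for k in (c['image'],im)]))
```

```text
cam [ 0.303  -0.5279  0.2347] 57.5583
[322.1661 171.5891]
```

View pics/o1z.png

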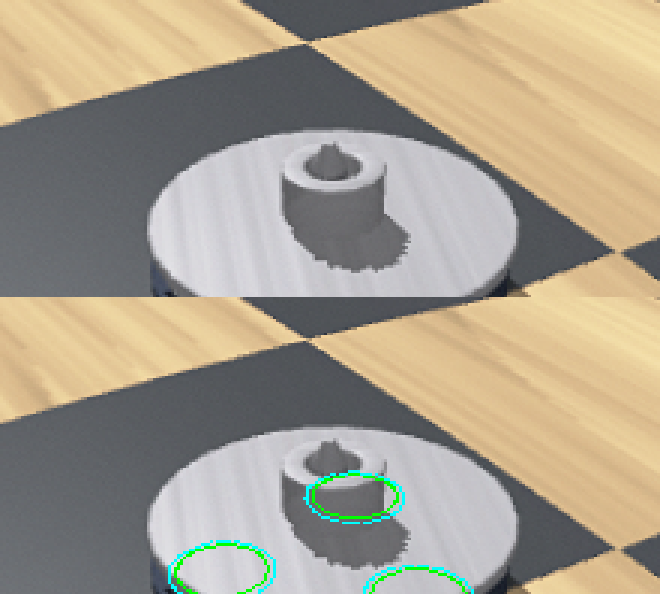

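Stud tip stands in the bore, slightly proud of the boss. The crop misses the gap, so I'll view the same picture further down.

Run:
```python
import cv2
im=cv2.imread('pics/o1.png')[160:270,210:440];cv2.imwrite('pics/o1y.png',cv2.resize(im,None,fx=3.4,fy=3.4,interpolation=cv2.INTER_NEAREST))
```

```text
(no output)
```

View pics/o1y.png

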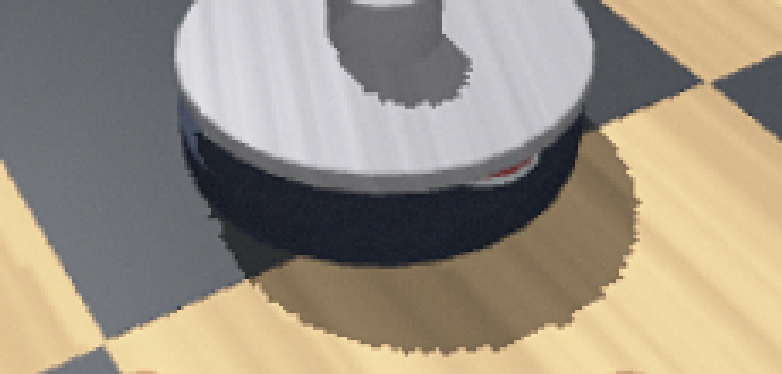

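The gap shows the red button of seat 2 at crop pixel (505,170), with bright seat all along its outer side, so it has not shifted. The cover lies level above it. I'll back off and hand in.

Run:
```python
from h import *
p=current_position();servo_line([p[0],p[1],.16],rate=.15);sleep(.3)
print(current_force(),current_clock());close_job()
```

```text
[-0.03809778 -0.04922756 -0.75181075] 58.475
the job is handed in; nothing more can be done
```

The jig is loaded: the three red buttons lie on the three seats and the cover plate rests level on them, boss up, with the stud through its bore. I handed in at 58.5 s, with the arm clear.

**Buttons:** Measured offsets from the seat centres, taken before the cover went on, were 0.7 mm or less.

**Cover:** It met the buttons at a tool height of 35.4 mm, against 35.5 mm expected. After release, its top face measured 33.2 mm above the bench, against 33.5 mm nominal, with a slope under 0.001. Its centre is about 1.3 mm off the stud axis, within the 3.5 mm clearance.

**Black buttons:** In the last side picture both lie on the mat, apparently where they were; I did not measure them.

**Checks that fell short or disagreed:**
- The two fixed cameras disagreed with each other by about 6 mm, so I relied on the wrist camera.
- When the cover was released, the arm sprang about 2 mm sideways as its preload came off.
- After that, a low side view showed only seat 2's button, still inside its seat. I could not see the other two buttons again once the cover was on.

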